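# Hold the pin replicator ready over the clamped well plate

### The job

Swing the nest's keeper bar fully shut, past its detent, so that it holds the well plate down. Then lift the pin replicator out of its stand by the handle, carry it over the tube rack without touching the rack or disturbing anything on the bench, and stop with it level and square over the plate, every pin centred above its well and the pin tips about 8 mm above the plate, touching neither plate nor nest. Finish like that, still holding the replicator motionless in the gripper: do not lower it on to the plate or let go.

Things in the scene. Friction and masses are not known exactly. Their poses are not given: they have to be found in the camera images.
- plate_top (a point): Centre of the top face of the well plate: a white plastic block 128 x 86 x 20 mm (x, y, z) with 24 dark round wells 14 mm across, 6 along x by 4 along y at 19.3 mm pitch, centred here. It lies loose (100 g) in the nest inside a low kerb with 1.5 to 2 mm play; its top is 32 mm above the bench. z up. Half a turn looks the same.
- nest: Fixed aluminium nest, base 12 mm thick with a kerb to 22 mm above the bench round the plate. Origin on the bench under the plate's centre; x along the plate's long side, z up. The base spans x = -94 to +78 mm, y = -70 to +70 mm. The keeper bar's hinge is at x = -65, y = +58 mm; shut, the bar points to -y, over the plate's edge (overlap 5 mm).
- keeper (a joint): Angle of the keeper bar about its vertical hinge, rad: 0 = fully shut, at its stop; grows as it swings out, to 1.5. From above it turns counter-clockwise to shut. It stays where it is left (0.3 N of friction at the post). A sprung nose resists at about 0.21 rad (some 3 N at the post); between 0.16 and 0.06 the bar slides on top of it; below 0.05 the nose has sprung up behind the bar and keeps it shut.
- keeper_hinge (a point): Point on the hinge axis of the keeper bar, 38 mm above the bench, at mid height of the bar, which is a flat steel bar 12 mm wide and 8 mm thick (34 to 42 mm above the bench).
- keeper_post (a point): Middle of the graspable part of the keeper's upright round steel post, 12 mm in diameter, at the bar's free end, 116 mm from the hinge axis. The post rises from the bar (42 mm above the bench) to 74 mm above the bench; this point is 58 mm above the bench.
- stamp_grip (a point): Centre of the grip of the pin replicator (250 to 460 g): a black upright handle block 70 mm long (x), 20 thick (y), 52 tall, on an aluminium head plate 124 x 78 x 8 mm. The point is 60 mm above the pin tips, 28 mm above the head plate's top, 24 mm below the handle's top. x along the handle, z up. Half a turn looks the same.
- stamp_tips (a point): Centre of the replicator's pin field at the level of the pin tips, 60 mm straight below stamp_grip, same axes. 24 steel pins 4 mm in diameter point down, 6 along x by 4 along y at 19.3 mm pitch like the wells. The head plate's underside is 24 mm above this point.
- stamp: The pin replicator itself; its origin and axes are those of stamp_tips.
- plate: The well plate itself; origin at the centre of its underside, 20 mm below plate_top, same axes.
- stand: Fixed grey plastic stand 142 x 90 mm, origin on the bench at its centre, in which the replicator starts: the ends of its head plate rest on two rails 36 mm high, between lips 6 mm higher at either end (x = +-64 mm, 2 mm play); the pin tips hang 12 mm above the bench. Lift straight up.
- rack: Bystander and obstacle: blue rack of capped tubes, 200 x 56 mm (x, y), 95 mm tall to the caps, loose, standing between the nest and the stand. Origin on the bench at its centre, x along its length.
- bottle: Bystander: glass media bottle with an orange cap, 68 mm in diameter, 140 mm tall, loose; origin at the centre of its underside.
- tipbox: Bystander: low box of tips 85 x 70 x 50 mm, loose; origin at the centre of its underside.
- flask: Bystander: conical glass flask 72 mm wide, 104 mm tall, loose; origin at the centre of its underside.
Things that resemble listed ones, but are neither listed nor needed, are in the scene too. Leave any orange look-alike of the nest alone.

How it is judged:
By the outcome, as a careful person would: the job done as asked, in the order asked, and still so for the second after the job is handed in, while the arm keeps its last pose, push and grip.
It also fails if it takes over 59 s, if anything falls off the work surface, if the arm or the gripper's body presses on something with over 40 N, if the wrist force passes 120 N, or if a joint passes its speed limit or range.

### The arm

A 6-joint arm with a two-finger parallel gripper is mounted at the origin on the work surface. World frame = base frame: x ahead of the robot, y to its left, z up, the work surface at z = 0. Lengths are in m, angles in rad, forces in N, time in s.
With the tool pointing down it reaches from about 0.25 to 0.725 m from the base axis. Payload 4 kg.
Tool frame: the origin (TCP) lies at the very end of the fingers, on their centre line; the grasp point (between the pads) lies 19 mm behind it; z points along the fingers, y is the line along which they close (so a half turn about z gives the same grasp; the last joint's range is limited). The gripper opens to 85 mm and grips with 20 to 120 N. Pads are 22 mm wide; open, the fingers measure 114 mm over their backs; the gripper's body (76 mm by 85 mm) begins 54 mm behind the grasp point. The pads swing forward as they close: fully open they stand 13 mm farther back than shut.
Start: joints at [-1.206, 0.241, 0.005, 1.335, 0, 1.571], TCP at [0.178, -0.467, 0.231] pointing down, gripper open.
Joint ranges: [-2.72, 2.72], [-1.05, 1.87], [-1.09, 1.28], [-1.99, 2.15], [-1.42, 1.44], [-3.14, 3.14]. Speed limits (rad/s): [2.79, 2.79, 3.14, 3.14, 3.14, 3.14].

### API

Orientations are given as a unit quaternion [x, y, z, w].
In Python, from workcell import bot gives the robot as it stands.
- The arm moves only by the tool carry_out, never from a script. Its argument "increments" is one flat list of numbers, 5 for each row, row after row: the finger opening in cm, from 0 to 8.54, then the shift along the tool's x, y, z in cm, then the turn about the tool's z in rad. A call has exactly 5 rows; each row shifts and turns the commanded pose from where the row before left it, along the tool's axes as they then stand; what a row does not reach is not made up. A row lasts 1/8 s, in which the tool goes at most 62.5 mm and 10.7 degrees, less where a joint would pass 70% of its speed; a pose out of reach is approached as far as the arm can. A call with a gripper value outside its range is refused whole. The fingers move at their own pace and stop on an object; the grip force is fixed at half the most. Time passes only in rows, so rows that do not move let the fingers close, or fill a call up. It gives the time, the measured TCP pose, the force, the opening and the grip force at its end, in the units of the state.
- bot.get_obs(): the state, without advancing time (a new reading comes with each control period).
- bot.camera(name): name is "scene" or "side" or "wrist"; returns a dict with "pixels" (420x560x3 uint8, blue, green, red), "range_z" (420x560 float32, m along the optical axis (not along the pixel's ray), 0 where there is no reading), "mtx" (3x3 intrinsics, pixels), "D" ([k1, k2, p1, p2, k3] as OpenCV has them; the pictures are not rectified), "eye" and "attitude" of the camera in the world. Camera axes: x right, y down, z forward; pixel columns grow to the right and rows downward; lengths in m; the calibration is good to about 2 mm. A picture is of the moment at which its call begins.
- bot.job_done(): hands the job in; it is judged then, once.
Trained networks look in a picture, given as the dict that the camera call returned (one of the last four; its "shot" number tells which), for a name from the list of things; names that differ only in an ending like _2 or _b are one class to them, and where a whole thing is asked for, a point or a joint stands for the part that bears it (a point fixed in the world has none). Each returns a list of dicts, best first, with "p" (0 to 1); they miss things now and then, are a little off and sometimes report something else, mostly with a low value. They report only what shows in the picture. A call takes as long as a camera call. They do not tell look-alikes from the thing itself.
- bot.find_in(picture, name): "xyz" ([x, y, z] in m, in the coordinates of the camera as it stood for that picture, good to about 4 mm: the middle of the surface that is visible of it).
- bot.regions_of(picture, name): "mask" (420x560 bool, what is visible of it).
- bot.place_of(picture, name): "xyz" ([x, y, z] in m, in the coordinates of the camera as it stood for that picture, good to about 4 mm: a listed point, or the origin of a listed thing).
The state is a dict: "clock": time; "joint_pos": joint angles; "joint_vel": joint speeds; "tau": joint torques, N m; "eef_pos": TCP position; "tool_rot": TCP orientation; "ft_force": force on the tool from outside, world axes, zero at the start; "ft_torque": the same for the moment, N m; "grip_width": finger opening in m; "grasp_force": force on a finger pad.
Only numpy, scipy, OpenCV 4.12 (cv2) and the standard library are available. Lean on these libraries where they do the work, as an engineer would, in place of code of your own. Each camera call takes 0.05 s, during which the arm holds its last target. There are 200 camera calls.

## Working session

There is one attempt and no reset: what is moved stays moved. The work goes in short steps, Python scripts to look and compute and a tool call to move; the robot and the scene stay as the last step left them, time stands still between calls to the robot, and variables do not carry over. Pictures are saved under pics/ and viewed, at most 10 in all, crops included, and the job is handed in when it is done.

Besides the shell and the picture viewer there is one more tool, called as a command line: name --argument value ..., lists and objects as JSON in quotes. carry_out: Moves the arm, as the interface text tells. Its arguments: {"type":"object","properties":{"increments":{"type":"array","items":{"type":"number"}}},"required":["increments"]}

```bash
mkdir -p pics; ls; cat > h.py <<'E'
import numpy as np, cv2
from workcell import bot
from scipy.spatial.transform import Rotation as R
def rot(a):
    a=np.array(a,float)
    return a if a.shape==(3,3) else R.from_quat(a).as_matrix()
def w(c,p): return rot(c["attitude"])@np.array(p)+np.array(c["eye"])
def cloud(c):
    "world xyz for each pixel"
    h,wd=c["range_z"].shape
    u,v=np.meshgrid(np.arange(wd),np.arange(h))
    n=cv2.undistortPoints(np.stack([u,v],-1).reshape(-1,1,2).astype(np.float64),c["mtx"],np.array(c["D"])).reshape(h,wd,2)
    z=c["range_z"][...,None]
    P=np.concatenate([n*z,z],-1)
    W=P@rot(c["attitude"]).T+np.array(c["eye"]); W[c["range_z"]==0]=np.nan
    return W
E
python3 - <<'E'
from h import *
np.set_printoptions(precision=4,suppress=True)
im=[]
for n in ["scene","side"]:
    c=bot.camera(n); im.append(c["pixels"]); cv2.imwrite(f"pics/{n}0.png",c["pixels"])
    print(n,c["eye"],c["attitude"])
    for k in ["plate_top","nest","keeper_hinge","keeper_post","stamp_grip","stamp_tips","stand","rack","bottle","tipbox","flask"]:
        print(k,[(np.round(w(c,d["xyz"]),3).tolist(),round(d["p"],2)) for d in bot.place_of(c,k)[:3]])
s=bot.get_obs();print(s["clock"],s["eef_pos"],s["tool_rot"],s["grip_width"],s["ft_force"])
E
```

```text
pics
scene [ 1.402  -0.2256  0.9921] [ 0.7427  0.5564 -0.2207 -0.3001]
plate_top [([0.595, 0.251, 0.032], 0.7)]
nest [([0.601, 0.254, 0.004], 0.92), ([0.337, 0.098, 0.0], 0.73)]
keeper_hinge [([0.274, 0.153, 0.034], 0.59), ([0.533, 0.312, 0.033], 0.57)]
keeper_post [([0.422, 0.264, 0.058], 0.77), ([0.273, 0.036, 0.055], 0.66)]
stamp_grip [([0.563, -0.252, 0.072], 0.8)]
stamp_tips [([0.565, -0.247, 0.013], 0.63)]
stand [([0.566, -0.249, -0.002], 0.87)]
rack [([0.562, -0.009, -0.0], 0.67)]
bottle [([0.761, 0.02, -0.005], 0.56)]
tipbox [([0.597, 0.249, 0.03], 0.71), ([0.581, -0.472, -0.003], 0.56)]
flask [([0.559, 0.517, -0.002], 0.68)]
side [0.3428 0.8546 0.7898] [-0.1105  0.8973 -0.4244  0.0506]
plate_top [([0.589, 0.255, 0.035], 0.79), ([0.556, -0.252, 0.074], 0.71), ([0.753, 0.019, -0.001], 0.58)]
nest [([0.335, 0.096, 0.002], 0.91), ([0.593, 0.258, 0.001], 0.68)]
keeper_hinge [([0.271, 0.152, 0.038], 0.6), ([0.527, 0.312, 0.039], 0.56)]
keeper_post [([0.421, 0.261, 0.058], 0.65), ([0.271, 0.039, 0.059], 0.63)]
stamp_grip [([0.559, -0.252, 0.074], 0.64)]
stamp_tips []
stand [([0.559, -0.249, 0.004], 0.79)]
rack [([0.553, -0.009, -0.002], 0.8)]
bottle [([0.755, 0.017, -0.003], 0.67)]
tipbox [([0.575, -0.464, -0.001], 0.62), ([0.586, 0.258, 0.033], 0.22)]
flask [([0.553, 0.518, -0.001], 0.74), ([0.528, 0.315, 0.038], 0.51)]
1.2 [ 0.1784 -0.4671  0.2313] [ 0.9834  0.1814  0.     -0.    ] 0.0851294053574276 [0.2195 0.188  0.6667]
```

View pics/scene0.png

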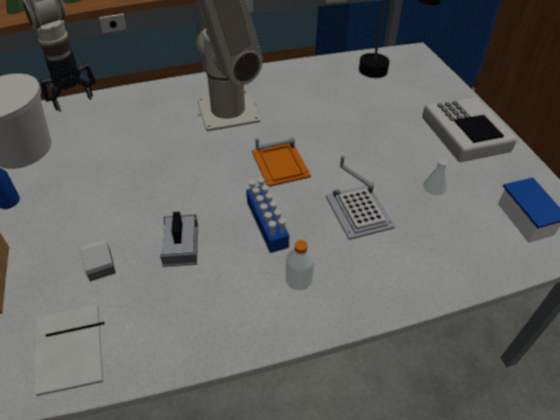

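View pics/side0.png

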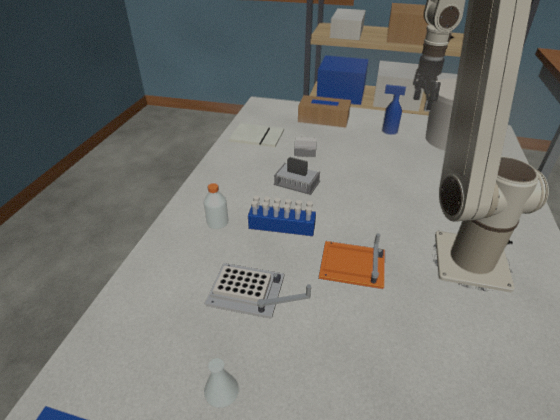

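The real nest (white plate, pixel ~(360,210) in scene) is at about (0.595, 0.255). Its keeper post is at about (0.42, 0.262), open around 1.14 rad. The orange look-alike is at (0.336, 0.097). I'll head for the post.

carry_out --increments '[8.5, 3.3, -4.0, 0, 0, 8.5, 3.3, -4.0, 0, 0, 8.5, 3.3, -4.0, 0, 0, 8.5, 3.3, -4.0, 0, 0, 8.5, 3.3, -4.0, 0, 0]'

```text
clock: 1.82
eef_pos: [0.2615, -0.22, 0.2315]
tool_rot: [0.983, 0.181, 0.0, 0.0]
ft_force: [1.7, -0.4, 0.1]
grip_width: 0.0851
grasp_force: 0.0
```

carry_out --increments '[8.5, 3.3, -4.0, 0, 0, 8.5, 3.3, -4.0, 0, 0, 8.5, 3.3, -4.0, 0, 0, 8.5, 3.3, -4.0, 0, 0, 8.5, 3.3, -4.0, 0, 0]'

```text
clock: 2.45
eef_pos: [0.3444, 0.026, 0.2317]
tool_rot: [0.983, 0.181, 0.001, 0.0]
ft_force: [1.3, -1.0, -1.3]
grip_width: 0.0848
grasp_force: 0.0
```

carry_out --increments '[8.5, 3.2, -4.0, 0, -0.06, 8.5, 3.2, -4.0, 1, 0, 8.5, 3.2, -4.0, 2, 0, 8.5, 3.2, -4.0, 2, 0, 8.5, 0, 0, 0, 0]'

```text
clock: 3.08
eef_pos: [0.4068, 0.2042, 0.1794]
tool_rot: [0.974, 0.225, -0.003, -0.008]
ft_force: [-0.8, -0.9, 0.0]
grip_width: 0.0845
grasp_force: 0.0
```

```bash
cat >> h.py <<'E'
np.set_printoptions(precision=4,suppress=True)
def pose():
    s=bot.get_obs(); M=rot(s["tool_rot"]); return np.array(s["eef_pos"]),M,np.arctan2(M[1,0],M[0,0]),s
def go(x,y,z,psi=None):
    "tool shift in cm to TCP target (tool frame now), turn in rad"
    p,M,a,s=pose()
    return M.T@(np.array([x,y,z])-p)*100, None if psi is None else a-psi
E
python3 - <<'E'
from h import *
c=bot.camera("wrist"); cv2.imwrite("pics/w1.png",c["pixels"])
p,M,a,s=pose(); print(s["clock"],p,a,M[:,2],s["ft_force"]); print(c["eye"])
for k in ["keeper_post","keeper_hinge","plate_top","nest"]:
    print(k,[(np.round(w(c,d["xyz"]),4).tolist(),round(d["p"],2)) for d in bot.place_of(c,k)[:3]])
E
```

```text
3.125 [0.4064 0.2031 0.1803] 0.45329393733451695 [-0.0101  0.0138 -0.9999] [-1.0404 -0.0241  0.4523]
[0.4776 0.235  0.3212]
keeper_post [([0.2779, 0.0408, 0.0574], 0.65), ([0.4274, 0.2593, 0.0545], 0.58)]
keeper_hinge [([0.2723, 0.1573, 0.0386], 0.77), ([0.531, 0.3094, 0.0392], 0.6)]
plate_top []
nest [([0.3313, 0.0974, -0.0021], 0.94)]
```

View pics/w1.png

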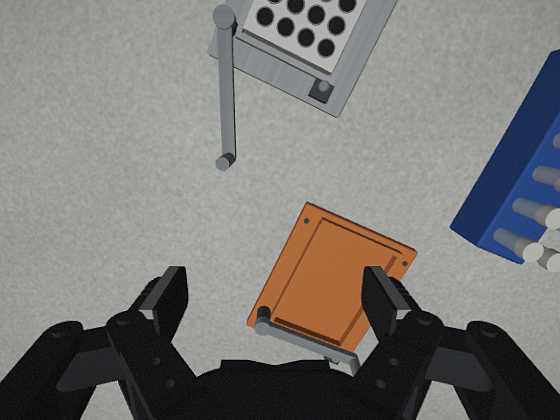

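The wrist view shows the keeper post at pixel ~(224,161) and the hinge at ~(224,17). I'll refine both from depth.

```bash
python3 - <<'E'
from h import *
c=bot.camera("wrist"); W=cloud(c)
def blk(u,v,lo,hi,r=14):
    q=W[v-r:v+r,u-r:u+r].reshape(-1,3); q=q[(q[:,2]>lo)&(q[:,2]<hi)]; return len(q),q.mean(0),q.min(0),q.max(0)
print("post top",blk(223,162,0.068,0.08)); print("post",blk(223,162,0.045,0.08))
print("hinge",blk(224,17,0.03,0.09))
# bar direction
m=(W[...,2]>0.034)&(W[...,2]<0.046); m[:, :190]=0; m[:,250:]=0; m[:30]=0; m[170:]=0
q=W[m]; u=np.linalg.svd(q-q.mean(0),full_matrices=False)[2][0]; print("bar",len(q),q.mean(0),np.arctan2(u[1],u[0]))
p,M,a,s=pose(); print(p,a)
E
```

```text
post top (172, array([0.4236, 0.2606, 0.0732]), array([0.4177, 0.2549, 0.0685]), array([0.4289, 0.2666, 0.0751]))
post (241, array([0.4246, 0.2601, 0.0685]), array([0.4177, 0.2549, 0.0452]), array([0.429 , 0.2666, 0.0751]))
hinge (493, array([0.5274, 0.3102, 0.0429]), array([0.5172, 0.3014, 0.0327]), array([0.5369, 0.3205, 0.046 ]))
bar 1832 [0.4754 0.2855 0.0411] -2.6934409032072946
[0.4069 0.2021 0.1822] 0.45076612380549
```

carry_out --increments '[8.5, 2.0, -2.3, 0, 0, 8.5, 2.0, -2.2, 1.7, 0, 8.5, 0, 0, 4.5, 0, 8.5, 0, 0, 4.5, 0, 8.5, 0, 0, 2.8, 0]'

```text
clock: 4.0
eef_pos: [0.4316, 0.2408, 0.0462]
tool_rot: [0.97, 0.241, -0.005, -0.018]
ft_force: [0.1, 0.2, -0.8]
grip_width: 0.0847
grasp_force: 0.0
```

carry_out --increments '[5, 0, 0, 0, 0, 3, 0, 0, 0, 0, 1.5, 0, 0, 0, 0, 1, 0, 0, 0, 0, 1, 0, 0, 0, 0]'

```text
clock: 4.62
eef_pos: [0.4336, 0.2423, 0.0487]
tool_rot: [0.97, 0.242, -0.003, -0.018]
ft_force: [0.1, -0.1, 6.7]
grip_width: 0.0105
grasp_force: 34.6
```

The fingers closed on the post (10.5 mm, 35 N). They swept it a little way towards shut, onto the gripper's centre line. Next I need the nest yaw, to plan the arc.

```bash
python3 - <<'E'
from h import *
p,M,a,s=pose(); print(p,a,M[:,2],s["joint_pos"],s["ft_force"],s["grip_width"],s["clock"])
for n in ["scene","side"]:
    c=bot.camera(n); W=cloud(c)
    for k,zl,zh in [("plate",.025,.04),("stamp_grip",.085,.11),("stamp_grip",.04,.052),("nest",.015,.045),("rack",.03,.11)]:
        for d in bot.regions_of(c,k)[:2]:
            m=d["mask"]; q=W[m]; q=q[(q[:,2]>zl)&(q[:,2]<zh)]
            if len(q)<20: continue
            r=cv2.minAreaRect((q[:,:2]*1000).astype(np.float32)); print(n,k,round(d["p"],2),len(q),np.round(np.r_[r[0],r[1],r[2]],1))
E
```

```text
[0.4336 0.2423 0.0487] 0.4879273524806722 [-0.0153  0.0342 -0.9993] [ 0.4869  0.3925 -0.2979  0.8779  0.0373  3.1406] [ 0.1382 -0.1407  6.6648] 0.010517362873906585 4.625
scene plate 0.7 1085 [597.1 254.   92.3 136.2  89.4]
scene stamp_grip 0.62 174 [ 568.1 -250.8   21.1   67.5   80.9]
scene stamp_grip 0.62 731 [ 564.1 -248.8   77.2  132.2   78. ]
scene stamp_grip 0.5 722 [ 579.4 -466.5   88.2   71.2    7.8]
scene nest 0.96 481 [338.8  97.7 151.2 136.4   2.4]
scene nest 0.86 466 [559.6 253.8 237.6 134.8   6.8]
scene rack 0.88 1508 [559.9  -7.8 204.3  57.7   4.4]
side plate 0.7 1368 [592.6 255.4 128.9  89.4   1.5]
side stamp_grip 0.27 226 [487.1 281.6 117.9  17.7  39.2]
side nest 0.81 659 [325.  101.7 130.8 168.3  87.9]
side nest 0.79 515 [550.6 277.8 205.9 109.2  40. ]
side rack 0.78 951 [587.2  -5.3 132.9  59.9   3.5]
side rack 0.46 542 [749.5  30.   67.1  52.2  29.6]
```

carry_out --increments '[1, 0.22, 1.14, -0.2, -0.17, 1, 0.14, 1.15, 0, -0.17, 1, 0.06, 1.16, 0, -0.1, 1, 0.06, 1.16, 0, -0.1, 1, 0.06, 1.16, 0, -0.1]'

```text
clock: 5.85
eef_pos: [0.4783, 0.2053, 0.0486]
tool_rot: [0.844, 0.536, 0.003, -0.018]
ft_force: [0.4, 1.3, 5.7]
grip_width: 0.0107
grasp_force: 33.9
```

```bash
cat > k.py <<'E'
from h import *
p,M,a,s=pose(); H=np.array([.5285,.3115]); v=p[:2]-H+0.019*-M[:2,2]
th=np.arctan2(v[1],v[0]); print("tcp",p,"psi",a,"tz",M[:,2],"j6",s["joint_pos"][5],"r",np.hypot(*v),"keeper",-np.pi/2-th,"e",a-th-np.pi,s["ft_force"],s["grip_width"],s["clock"])
E
python3 k.py
```

```text
tcp [0.4783 0.2053 0.0486] psi 1.1306208932805966 tz [-0.015   0.0339 -0.9993] j6 2.39445397302591 r 0.11791328715522406 keeper 0.43714009922637054 e -0.0030353342879294587 [0.4229 1.3235 5.7005] 0.01067584123414276 5.85
```

carry_out --increments '[1, 0.06, 1.16, 0, -0.1, 1, 0.06, 1.16, 0, -0.1, 1, 0.06, 1.16, 0, -0.1, 1, 0.05, 1.05, 0, -0.09, 1, 0.02, 0.5, 0, -0.05]'

```text
clock: 6.48
eef_pos: [0.5277, 0.1946, 0.0483]
tool_rot: [0.707, 0.707, 0.007, -0.017]
ft_force: [-0.9, 0.2, 9.6]
grip_width: 0.0109
grasp_force: 33.6
```

```bash
python3 k.py
```

```text
tcp [0.5277 0.1946 0.0483] psi 1.5693292587343244 tz [-0.0136  0.0345 -0.9993] j6 1.9053780680982089 r 0.11752071736037849 keeper 0.004724221481449131 e 0.003257153420876957 [-0.9459  0.2141  9.5633] 0.010851837500201253 6.475
```

carry_out --increments '[1, 0, 0.2, 0, -0.02, 1, 0, 0.2, 0, 0, 1, 0, 0, 0, 0, 1, 0, 0, 0, 0, 1, 0, 0, 0, 0]'

```text
clock: 7.1
eef_pos: [0.5295, 0.1946, 0.0482]
tool_rot: [0.701, 0.713, 0.006, -0.018]
ft_force: [-4.8, 0.0, 12.3]
grip_width: 0.0105
grasp_force: 34.0
```

```bash
python3 k.py
```

```text
tcp [0.5295 0.1946 0.0482] psi 1.587874378122566 tz [-0.0169  0.0343 -0.9993] j6 1.8851612234200696 r 0.11752457513850761 keeper -0.011318410213864372 e 0.005759641113805003 [-4.823   0.0007 12.2915] 0.010534680991763325 7.1
```

carry_out --increments '[1, 0, 0.3, 0, 0, 1, 0, 0.2, 0, 0, 1, 0, 0, 0, 0, 1, 0, 0, 0, 0, 1, 0, 0, 0, 0]'

```text
clock: 7.72
eef_pos: [0.5298, 0.1945, 0.048]
tool_rot: [0.701, 0.713, 0.003, -0.021]
ft_force: [-14.4, -1.1, 19.9]
grip_width: 0.0109
grasp_force: 35.7
```

```bash
python3 k.py
```

```text
tcp [0.5298 0.1945 0.048 ] psi 1.5884668066868064 tz [-0.0257  0.0341 -0.9991] j6 1.8824711732635555 r 0.11763885107263135 keeper -0.015499605987265408 e 0.0021708739046442105 [-14.4482  -1.1345  19.8848] 0.010909107961466671 7.725
```

The keeper is hard against its stop: 14 N with no movement. Back off, open and lift.

carry_out --increments '[1, 0, -0.5, 0, 0, 3, 0, 0, 0, 0, 5, 0, 0, 0, 0, 5, 0, 0, 0, 0, 5, 0, 0, 0, 0]'

```text
clock: 8.35
eef_pos: [0.5293, 0.1942, 0.0456]
tool_rot: [0.701, 0.713, 0.005, -0.018]
ft_force: [0.0, -0.5, -0.3]
grip_width: 0.0502
grasp_force: 0.0
```

carry_out --increments '[5, 0, 0, -3, 0, 5, 0, 0, -4, 0, 8.5, 0, 0, -5, 0, 8.5, 0, 0, -5, -0.1, 8.5, 0, 0, -3, -0.18]'

```text
clock: 8.98
eef_pos: [0.5339, 0.1877, 0.2488]
tool_rot: [0.592, 0.805, 0.01, -0.016]
ft_force: [0.3, 0.3, -1.1]
grip_width: 0.085
grasp_force: 0.0
```

```bash
python3 k.py; python3 - <<'E'
from h import *
c=bot.camera("wrist"); cv2.imwrite("pics/w2.png",c["pixels"])
E
```

```text
tcp [0.5339 0.1877 0.2488] psi 1.8731686347300742 tz [-0.0146  0.0346 -0.9993] j6 1.5863677590337606 r 0.12454249559434885 keeper -0.045947672699089726 e 0.2564246352360877 [ 0.2909  0.3267 -1.0854] 0.08503840612057433 8.975
```

View pics/w2.png

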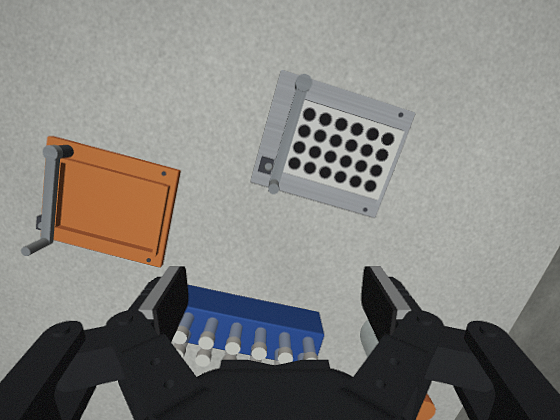

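The bar is shut along the plate's left edge, with hinge (303,83) and post (273,187), and the detent block (265,165) is now behind it. I'll measure the plate from its wells.

```bash
cat >> h.py <<'E'
def ray(c,uv,z):
    n=cv2.undistortPoints(np.array(uv,float).reshape(-1,1,2),c["mtx"],np.array(c["D"])).reshape(-1,2)
    d=np.c_[n,np.ones(len(n))]@rot(c["attitude"]).T; e=np.array(c["eye"])
    return e+d*((z-e[2])/d[:,2])[:,None]
def wells(c,box,thr=70,amin=40,amax=400,z=.032):
    u0,v0,u1,v1=box; g=cv2.cvtColor(c["pixels"],cv2.COLOR_BGR2GRAY)[v0:v1,u0:u1]
    n,_,st,ce=cv2.connectedComponentsWithStats((g<thr).astype(np.uint8))
    k=[i for i in range(1,n) if amin<st[i,4]<amax and max(st[i,2:4])<2*min(st[i,2:4])]
    P=ray(c,ce[k]+[u0,v0],z)[:,:2]
    G=np.array([(i-2.5,j-1.5) for i in range(6) for j in range(4)])*.0193
    x=np.array([np.median(P[:,0]),np.median(P[:,1]),0.])
    for _ in range(20):
        cs,sn=np.cos(x[2]),np.sin(x[2]); T=G@np.array([[cs,sn],[-sn,cs]])+x[:2]
        D=np.linalg.norm(P[:,None]-T,axis=2); j=D.argmin(1); ok=D.min(1)<.008
        A=G[j[ok]]; B=P[ok]; Ac=A-A.mean(0); Bc=B-B.mean(0)
        x[2]=np.arctan2((Ac[:,0]*Bc[:,1]-Ac[:,1]*Bc[:,0]).sum(),(Ac*Bc).sum())
        cs,sn=np.cos(x[2]),np.sin(x[2]); x[:2]=B.mean(0)-np.array([[cs,-sn],[sn,cs]])@A.mean(0)
    return len(k),len(set(j[ok])),x,D.min(1)[ok].max()
E
python3 - <<'E'
from h import *
c=bot.camera("wrist")
print(wells(c,(285,95,402,202)))
W=cloud(c); q=W[110:190,300:390].reshape(-1,3); q=q[(q[:,2]>.02)&(q[:,2]<.04)]; print("plate z",np.median(q[:,2]))
c=bot.camera("side"); cv2.imwrite("pics/s1.png",c["pixels"]); print(wells(c,(210,262,278,304),amin=10,amax=100))
for k in ["keeper_hinge","keeper_post"]:
    print(k,[(np.round(w(c,d["xyz"]),4).tolist(),round(d["p"],2)) for d in bot.place_of(c,k)[:3]])
E
```

```text
(24, 24, array([0.5939, 0.2544, 0.0184]), np.float64(0.0001814424716524243))
plate z 0.031672693551812015h.py:38: RuntimeWarning: Mean of empty slice.
  A=G[j[ok]]; B=P[ok]; Ac=A-A.mean(0); Bc=B-B.mean(0)
  ret = um.true_divide(
h.py:40: RuntimeWarning: Mean of empty slice.
  cs,sn=np.cos(x[2]),np.sin(x[2]); x[:2]=B.mean(0)-np.array([[cs,-sn],[sn,cs]])@A.mean(0)
Traceback (most recent call last):
  File "h.py", line 41, in wells
    return len(k),len(set(j[ok])),x,D.min(1)[ok].max()
                                    ~~~~~~~~~~~~~~~~^^
ValueError: zero-size array to reduction operation maximum which has no identity
```

Plate at (0.5939, 0.2544), yaw 0.018. The joint-6 limit left the commanded tool tilted by 2°, and I want that gone before grasping. I'll turn joint 6 to its other limit, where pushing against it should tilt the tool the opposite way.

carry_out --increments '[8.5, 0, 0, 0, -0.18, 8.5, 0, 0, 0, -0.18, 8.5, 0, 0, 0, -0.18, 8.5, 0, 0, 0, -0.18, 8.5, 0, 0, 0, -0.18]'

```text
clock: 9.75
eef_pos: [0.532, 0.1873, 0.2434]
tool_rot: [0.184, 0.983, 0.014, -0.014]
ft_force: [0.4, 0.4, 0.2]
grip_width: 0.0849
grasp_force: 0.0
```

carry_out --increments '[8.5, 0, 0, 0, -0.18, 8.5, 0, 0, 0, -0.18, 8.5, 0, 0, 0, -0.18, 8.5, 0, 0, 0, -0.18, 8.5, 0, 0, 0, -0.18]'

```text
clock: 10.38
eef_pos: [0.532, 0.1873, 0.2433]
tool_rot: [-0.262, 0.965, 0.018, -0.007]
ft_force: [-0.4, -0.1, -0.5]
grip_width: 0.0851
grasp_force: 0.0
```

carry_out --increments '[8.5, 0, 0, 0, -0.18, 8.5, 0, 0, 0, -0.18, 8.5, 0, 0, 0, -0.18, 8.5, 0, 0, 0, -0.18, 8.5, 0, 0, 0, -0.18]'

```text
clock: 11.0
eef_pos: [0.532, 0.1873, 0.2433]
tool_rot: [-0.656, 0.755, 0.019, 0.002]
ft_force: [0.3, -0.1, 0.1]
grip_width: 0.0845
grasp_force: 0.0
```

carry_out --increments '[8.5, 0, 0, 0, -0.18, 8.5, 0, 0, 0, -0.18, 8.5, 0, 0, 0, -0.18, 8.5, 0, 0, 0, -0.18, 8.5, 0, 0, 0, -0.18]'

```text
clock: 11.62
eef_pos: [0.532, 0.1873, 0.2434]
tool_rot: [0.919, -0.395, -0.017, -0.01]
ft_force: [1.1, 0.7, 0.6]
grip_width: 0.0847
grasp_force: 0.0
```

carry_out --increments '[8.5, 0, 0, 0, -0.18, 8.5, 0, 0, 0, -0.18, 8.5, 0, 0, 0, -0.18, 8.5, 0, 0, 0, -0.18, 8.5, 0, 0, 0, -0.18]'

```text
clock: 12.25
eef_pos: [0.532, 0.1873, 0.2434]
tool_rot: [0.999, 0.044, -0.01, -0.017]
ft_force: [-0.8, -0.2, -0.1]
grip_width: 0.085
grasp_force: 0.0
```

```bash
python3 k.py
```

```text
tcp [0.532  0.1873 0.2434] psi 0.08874890104799184 tz [-0.0222  0.0321 -0.9992] j6 -2.9118679385384088 r 0.12487835522542676 keeper -0.03152580797463922 e -1.513573233721544 [-0.7857 -0.1841 -0.1112] 0.08501727759060056 12.25
```

carry_out --increments '[8.5, 0, 0, 0, -0.15, 8.5, 0, 0, 0, -0.08, 8.5, 0, 0, 0, -0.05, 8.5, 0, 0, 0, 0, 8.5, 0, 0, 0, 0]'

```text
clock: 12.88
eef_pos: [0.5285, 0.1997, 0.2454]
tool_rot: [0.985, 0.172, -0.005, -0.013]
ft_force: [-0.3, -0.1, -0.4]
grip_width: 0.0851
grasp_force: 0.0
```

```bash
python3 k.py
```

```text
tcp [0.5285 0.1997 0.2454] psi 0.3448318369562707 tz [-0.0149  0.0238 -0.9996] j6 -3.1398491573670553 r 0.11224609474946473 keeper -0.002214286321246206 e -1.2281787761598721 [-0.2519 -0.1179 -0.4045] 0.08513402057288218 12.875
```

carry_out --increments '[8.5, 0, 0, 0, -0.05, 8.5, 0, 0, 0, 0, 8.5, 0, 0, 0, 0, 8.5, 0, 0, 0, 0, 8.5, 0, 0, 0, 0]'

```text
clock: 13.5
eef_pos: [0.5241, 0.2114, 0.2459]
tool_rot: [0.983, 0.186, -0.003, -0.008]
ft_force: [-0.3, 0.8, -0.1]
grip_width: 0.0847
grasp_force: 0.0
```

```bash
python3 k.py
```

```text
tcp [0.5241 0.2114 0.2459] psi 0.3732800001507343 tz [-0.0098  0.0145 -0.9998] j6 -3.140568972925663 r 0.10042393128552866 keeper 0.04223820304665149 e -1.1552781235975107 [-0.2532  0.8197 -0.1286] 0.08467774851768615 13.5
```

carry_out --increments '[8.5, 0, 0, 0, -0.05, 8.5, 0, 0, 0, -0.03, 8.5, 0, 0, 0, 0, 8.5, 0, 0, 0, 0, 8.5, 0, 0, 0, 0]'

```text
clock: 14.12
eef_pos: [0.5156, 0.2308, 0.2459]
tool_rot: [0.978, 0.208, -0.001, 0.0]
ft_force: [0.7, 0.4, -0.2]
grip_width: 0.085
grasp_force: 0.0
```

```bash
python3 k.py
```

```text
tcp [0.5156 0.2308 0.2459] psi 0.41976158102445416 tz [-0.0028 -0.0009 -1.    ] j6 -3.140585752836807 r 0.08165543064418396 keeper 0.15753329606493427 e -0.9935014497055081 [ 0.7157  0.3663 -0.2206] 0.08501286052826366 14.125
```

Tilt is down to 0.003 rad. Turn back to the stamp's heading.

carry_out --increments '[8.5, 0, 0, 0, 0.18, 8.5, 0, 0, 0, 0.18, 8.5, 0, 0, 0, 0.18, 8.5, 0, 0, 0, 0.18, 8.5, 0, 0, 0, 0.18]'

```text
clock: 14.75
eef_pos: [0.5157, 0.2306, 0.2459]
tool_rot: [0.971, -0.241, -0.001, 0.001]
ft_force: [-0.1, -0.4, 0.9]
grip_width: 0.0851
grasp_force: 0.0
```

carry_out --increments '[8.5, 0, 0, 0, 0.18, 8.5, 0, 0, 0, 0.18, 8.5, 0, 0, 0, 0.18, 8.5, 0, 0, 0, 0.18, 8.5, 0, 0, 0, 0.18]'

```text
clock: 15.38
eef_pos: [0.5157, 0.2307, 0.2459]
tool_rot: [0.769, -0.639, -0.001, 0.001]
ft_force: [1.0, 0.1, 1.0]
grip_width: 0.0851
grasp_force: 0.0
```

carry_out --increments '[8.5, 0, 0, 0, 0.18, 8.5, 0, 0, 0, 0.18, 8.5, 0, 0, 0, 0.18, 8.5, 0, 0, 0, 0.18, 8.5, 0, 0, 0, 0.18]'

```text
clock: 16.0
eef_pos: [0.5157, 0.2306, 0.2459]
tool_rot: [-0.415, 0.91, 0.0, -0.001]
ft_force: [0.2, 0.1, 0.2]
grip_width: 0.0848
grasp_force: 0.0
```

carry_out --increments '[8.5, 0, 0, 0, 0.18, 8.5, 0, 0, 0, 0.18, 8.5, 0, 0, 0, 0.18, 8.5, 0, 0, 0, 0.18, 8.5, 0, 0, 0, 0.14]'

```text
clock: 16.62
eef_pos: [0.5157, 0.2306, 0.2459]
tool_rot: [0.002, 1.0, -0.0, -0.001]
ft_force: [-0.5, 0.2, -0.1]
grip_width: 0.0849
grasp_force: 0.0
```

```bash
python3 k.py; python3 -c "
from h import *
print(go(.63,-.25,.25,2.96))"
```

```text
tcp [0.5157 0.2306 0.2459] psi 3.1377093428577907 tz [-0.0028 -0.0009 -1.    ] j6 0.42423014876953463 r 0.08183483242795017 keeper 0.15580780392055305 e 1.7227208199834472 [-0.4756  0.1587 -0.0657] 0.0849135633807044 16.625
(array([-11.6105, -48.0196,  -0.4011]), np.float64(0.17770934285779072))
```

carry_out --increments '[8.5, -1.2, -4.8, 0, 0, 8.5, -1.2, -4.8, 0, 0, 8.5, -1.2, -4.8, 0, 0, 8.5, -1.2, -4.8, 0, 0, 8.5, -1.2, -4.8, 0, 0]'

```text
clock: 17.25
eef_pos: [0.5763, -0.0108, 0.246]
tool_rot: [-0.001, 1.0, -0.0, -0.001]
ft_force: [0.3, -0.2, 0.1]
grip_width: 0.0851
grasp_force: 0.0
```

carry_out --increments '[8.5, -1.2, -4.8, 0, 0, 8.5, -1.2, -4.8, 0, 0, 8.5, -1.2, -4.8, 0, 0, 8.5, -1.2, -4.8, 0, 0, 8.5, -1.0, -4.8, 0, 0.17]'

```text
clock: 17.88
eef_pos: [0.6345, -0.2508, 0.2459]
tool_rot: [0.087, 0.996, -0.001, -0.001]
ft_force: [1.4, 0.5, 0.3]
grip_width: 0.0848
grasp_force: 0.0
```

```bash
python3 k.py; python3 - <<'E'
from h import *
c=bot.camera("wrist"); cv2.imwrite("pics/w3.png",c["pixels"]); p,M,a,s=pose(); print(p,a)
W=cloud(c); np.save("W.npy",W)
for zl,zh in [(.085,.105),(.038,.05)]:
    m=(W[...,2]>zl)&(W[...,2]<zh)&(np.abs(W[...,0]-.563)<.1)&(np.abs(W[...,1]+.25)<.08)
    q=W[m]; r=cv2.minAreaRect((q[:,:2]*1000).astype(np.float32)); print(len(q),q.mean(0),np.round(np.r_[r[0],r[1],r[2]],1))
for k in ["stamp_grip","stand"]:
    print(k,[(np.round(w(c,d["xyz"]),4).tolist(),round(d["p"],2)) for d in bot.place_of(c,k)[:2]])
E
```

```text
tcp [ 0.6345 -0.2508  0.2459] psi 2.967975368811346 tz [-0.0025 -0.0008 -1.    ] j6 -0.20205559476527218 r 0.5721975784484234 keeper -0.186404113377181 e 1.2107749286392684 [1.4011 0.4629 0.2678] 0.08481224072473602 17.875
[ 0.6343 -0.2576  0.2443] 2.9571489363579064
1666 [ 0.5607 -0.2494  0.0951] [ 561.9 -249.6   19.7   71.    78.9]
7510 [ 0.5572 -0.2484  0.0432] [ 560.9 -249.6   89.7  138.3   79.1]
stamp_grip [([0.5657, -0.2488, 0.0742], 0.95)]
stand []
```

View pics/w3.png

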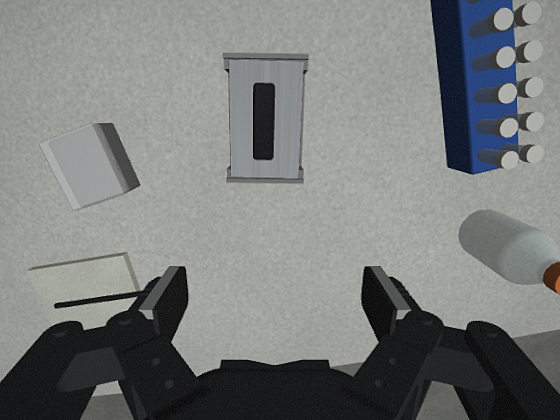

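The stamp handle is at pixel (264,121), free of neighbours and nearly square to the tool. One settled re-measure follows.

```bash
cat > st.py <<'E'
from h import *
c=bot.camera("wrist"); p,M,a,s=pose(); print(p,a,M[:,2],s["clock"])
W=cloud(c)
for zl,zh in [(.088,.105),(.038,.05)]:
    m=(W[...,2]>zl)&(W[...,2]<zh)&(np.abs(W[...,0]-.563)<.1)&(np.abs(W[...,1]+.25)<.08)
    q=W[m]; r=cv2.minAreaRect((q[:,:2]*1000).astype(np.float32)); print(len(q),np.median(q,0),np.round(np.r_[r[0],r[1],r[2]],1))
# handle top outline by image: dark blob, rays to z of handle top
g=cv2.cvtColor(c["pixels"],cv2.COLOR_BGR2GRAY); m=((W[...,2]>.088)&(W[...,2]<.105)&(np.abs(W[...,0]-.563)<.06)&(np.abs(W[...,1]+.25)<.05)).astype(np.uint8)
cn=max(cv2.findContours(m,0,cv2.CHAIN_APPROX_NONE)[0],key=len).reshape(-1,2)
P=ray(c,cn,.096)[:,:2]; r=cv2.minAreaRect((P*1000).astype(np.float32)); print("img",np.round(np.r_[r[0],r[1],r[2]],2))
E
python3 st.py; python3 -c "
from h import *
print(go(.5617,-.2496,.16,2.949))"
```

```text
[ 0.6339 -0.2502  0.245 ] 2.9715438092482542 [-0.0039 -0.     -1.    ] 18.075
1685 [ 0.5601 -0.2495  0.0952] [ 562.1 -249.7   20.2   70.6   79.2]
7573 [ 0.5543 -0.2455  0.0433] [ 561.  -249.9   89.2  138.6   79.3]
img [ 562.   -249.53   19.86   69.75   79.03]
(array([ 7.0961, -1.1607,  8.5258]), np.float64(0.022543809248254387))
```

carry_out --increments '[8.5, 2, -0.3, 0, 0.02, 8.5, 2, -0.3, 2, 0, 8.5, 2, -0.3, 3, 0, 8.5, 1.1, -0.3, 3.5, 0, 8.5, 0, 0, 0, 0]'

```text
clock: 18.7
eef_pos: [0.5591, -0.2454, 0.1587]
tool_rot: [0.093, 0.996, 0.001, -0.005]
ft_force: [-0.0, -0.4, 0.4]
grip_width: 0.0853
grasp_force: 0.0
```

```bash
python3 -c "
from h import *
bot.camera('wrist');bot.camera('wrist')
print(pose()[0:3],go(.562,-.2496,.053,2.95))"
```

```text
(array([ 0.563 , -0.2471,  0.1626]), array([[-0.9826,  0.1857, -0.0011],
       [ 0.1857,  0.9826, -0.0012],
       [ 0.0009, -0.0014, -1.    ]]), np.float64(2.954764451197983)) (array([ 0.0402, -0.2514, 10.9582]), np.float64(0.004764451197982744))
```

carry_out --increments '[8.5, 0, -0.2, 2.5, 0, 8.5, 0, 0, 3.5, 0, 8.5, 0, 0, 3, 0, 8.5, 0, 0, 1.9, 0, 8.5, 0, 0, 0, 0]'

```text
clock: 19.42
eef_pos: [0.5624, -0.2496, 0.0524]
tool_rot: [0.094, 0.996, -0.001, -0.001]
ft_force: [-0.3, -0.0, 0.7]
grip_width: 0.0853
grasp_force: 0.0
```

```bash
python3 -c "
from h import *
bot.camera('wrist');bot.camera('wrist')
print(pose()[0:3],go(.562,-.2496,.053,2.95))"
```

```text
(array([ 0.5635, -0.2503,  0.0541]), array([[-0.9824,  0.1866,  0.0005],
       [ 0.1866,  0.9824, -0.0023],
       [-0.0009, -0.0021, -1.    ]]), np.float64(2.9539196306640623)) (array([0.1551, 0.0372, 0.1144]), np.float64(0.00391963066406209))
```

carry_out --increments '[6, 0.1, 0, 0.1, 0, 4, 0, 0, 0, 0, 2.5, 0, 0, 0, 0, 0.5, 0, 0, 0, 0, 0.5, 0, 0, 0, 0]'

```text
clock: 20.15
eef_pos: [0.5607, -0.2496, 0.0517]
tool_rot: [0.094, 0.996, -0.0, -0.001]
ft_force: [-0.6, 1.7, 2.7]
grip_width: 0.0199
grasp_force: 59.8
```

carry_out --increments '[0.5, 0, 0, 0, 0, 0.5, 0, 0, 0, 0, 0.5, 0, 0, -0.3, 0, 0.5, 0, 0, -0.5, 0, 0.5, 0, 0, -0.5, 0]'

```text
clock: 20.78
eef_pos: [0.5598, -0.2495, 0.0635]
tool_rot: [0.094, 0.996, -0.0, -0.002]
ft_force: [-0.5, -0.6, -4.2]
grip_width: 0.0192
grasp_force: 58.7
```

```bash
python3 k.py
```

```text
tcp [ 0.5598 -0.2495  0.0635] psi 2.953047698632009 tz [-0.0047 -0.0003 -1.    ] j6 -0.22968244300339108 r 0.5619018955917231 keeper -0.055907480850336144 e 1.3263438909867764 [-0.4837 -0.5678 -4.2238] 0.019154746343931755 20.775
```

carry_out --increments '[0.5, 0, 0, -1.5, 0, 0.5, 0, 0, -2.5, 0, 0.5, 0, 0, -3, 0, 0.5, 0, 0, -3, 0, 0.5, 0, 0, -2, 0]'

```text
clock: 21.4
eef_pos: [0.5615, -0.2499, 0.1872]
tool_rot: [0.094, 0.996, -0.001, 0.0]
ft_force: [-0.3, 0.4, -4.2]
grip_width: 0.0189
grasp_force: 58.8
```

```bash
python3 - <<'E'
from h import *
c=bot.camera("wrist"); cv2.imwrite("pics/w4.png",c["pixels"]); bot.camera("side")
p,M,a,s=pose(); print(p,a,M[:,2],s["ft_force"],s["ft_torque"],s["grip_width"])
print(go(.5939,.2544,.18,3.16))
E
```

```text
[ 0.5627 -0.2504  0.1884] 2.9531947672299674 [ 0.0039 -0.0039 -1.    ] [ 0.5512 -1.0391 -4.1968] [ 0.0325 -0.0886  0.0136] 0.019318520061715156
(array([ 6.3907, 50.175 ,  0.6542]), np.float64(-0.2068052327700327))
```

View pics/w4.png

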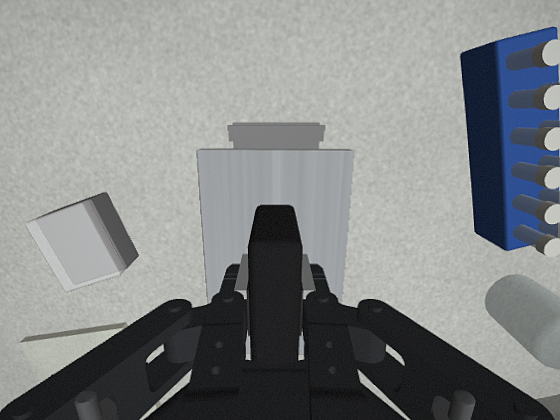

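The stamp is held and hangs level: the head plate's far edge is horizontal at row ~150, columns 198–352. The tips are about 5 cm above cap height. Now turn and carry it over the rack.

carry_out --increments '[0.5, 0, 0, 0, -0.07, 0.5, 0, 0, 0, -0.07, 0.5, 0, 0, 0, -0.067, 0.5, -0.3, 2, 0, 0, 0.5, -0.3, 3.2, 0, 0]'

```text
clock: 22.12
eef_pos: [0.5656, -0.1967, 0.1834]
tool_rot: [-0.008, 1.0, -0.0, -0.002]
ft_force: [0.0, 0.3, -4.2]
grip_width: 0.0195
grasp_force: 59.1
```

carry_out --increments '[0.5, -0.35, 4.2, 0, 0, 0.5, -0.35, 4.2, 0, 0, 0.5, -0.35, 4.2, 0, 0, 0.5, -0.35, 4.2, 0, 0, 0.5, -0.35, 4.2, 0, 0]'

```text
clock: 22.75
eef_pos: [0.5787, 0.0154, 0.1835]
tool_rot: [-0.009, 1.0, -0.0, -0.002]
ft_force: [-0.0, 0.3, -3.6]
grip_width: 0.0194
grasp_force: 59.1
```

carry_out --increments '[0.5, -0.35, 4.2, 0, 0, 0.5, -0.35, 4.2, 0, 0, 0.5, -0.35, 4.2, 0, 0, 0.5, -0.35, 4.2, 0, 0, 0.5, -0.35, 4.2, 0, 0]'

```text
clock: 23.38
eef_pos: [0.5919, 0.2255, 0.1832]
tool_rot: [-0.009, 1.0, -0.0, -0.002]
ft_force: [0.2, -0.4, -4.6]
grip_width: 0.019
grasp_force: 59.1
```

carry_out --increments '[0.5, 0, 2, 0, 0, 0.5, 0, 1, 0, 0, 0.5, 0, 0, 0, 0, 0.5, 0, 0, 0, 0, 0.5, 0, 0, 0, 0]'

```text
clock: 24.0
eef_pos: [0.5927, 0.2518, 0.1838]
tool_rot: [-0.008, 1.0, -0.001, -0.001]
ft_force: [-0.1, -0.2, -4.4]
grip_width: 0.0191
grasp_force: 59.3
```

```bash
cat > f.py <<'E'
from h import *
im=[]
for n in ["wrist","side","scene"]:
    c=bot.camera(n); W=cloud(c); p,M,a,s=pose(); top=p[2]-.04+.032; im.append(c["pixels"])
    m=(np.abs(W[...,2]-top)<.008)&(np.abs(W[...,0]-p[0])<.085)&(np.abs(W[...,1]-p[1])<.065)
    q=W[m]
    if len(q)>50:
        A=np.c_[q[:,:2]-p[:2],np.ones(len(q))]; k=np.linalg.lstsq(A,q[:,2],rcond=None)[0]
        r=cv2.minAreaRect((q[:,:2]*1000).astype(np.float32)); print(n,len(q),"slopes,z-exp",k-[0,0,top],"rect",np.round(np.r_[r[0],r[1],r[2]],1))
print("tcp",p,a,M[:,2],s["clock"],s["ft_force"],s["ft_torque"],s["grip_width"],s["grasp_force"])
E
python3 f.py; python3 -c "
from h import *
print(go(.5939,.2544,.18,3.16))"
```

```text
wrist 15558 slopes,z-exp [ 0.0004 -0.0015 -0.0003] rect [593.4 250.9 123.6  78.8   0.9]
side 967 slopes,z-exp [ 0.003  -0.0247  0.0008] rect [592.6 252.7 124.4  78.7   0.5]
scene 712 slopes,z-exp [-0.0018  0.0095 -0.002 ] rect [598.3 250.4 126.8  81.4   0.4]
tcp [0.5927 0.2523 0.1838] -3.1242309379457653 [-0.0026 -0.0009 -1.    ] 24.15 [ 0.9979  0.1626 -4.3085] [-0.0711 -0.0242 -0.0134] 0.01927886599835033 59.30284917354584
(array([-0.1247,  0.2058,  0.3801]), np.float64(-6.2842309379457655))
```

The head plate is level. The plate was first measured at a different tool heading, so I'll step back 12 cm to see wells and head together at the same heading. That cancels the camera bias.

carry_out --increments '[0.5, 0, -2.5, 0, 0, 0.5, 0, -4, 0, 0, 0.5, 0, -4, 0, 0, 0.5, 0, -2.5, 0, 0, 0.5, 0, 0, 0, 0]'

```text
clock: 24.78
eef_pos: [0.5948, 0.1198, 0.184]
tool_rot: [-0.007, 1.0, -0.001, -0.001]
ft_force: [0.1, 0.6, -4.2]
grip_width: 0.0193
grasp_force: 59.6
```

```bash
python3 - <<'E'
from h import *
bot.camera("side"); bot.camera("side")
c=bot.camera("wrist"); cv2.imwrite("pics/w5.png",c["pixels"]); p,M,a,s=pose(); print(p,a%(2*np.pi),M[:,2])
W=cloud(c); m=(np.abs(W[...,2]-.032)<.01)&(np.abs(W[...,0]-.594)<.07)&(np.abs(W[...,1]-.254)<.05)
v,u=np.where(m); b=(u.min(),v.min(),u.max()+1,v.max()+1); print(b)
for t in (60,80): 
    try: print(wells(c,b,t))
    except Exception as e: print(e)
top=p[2]-.008; m=(np.abs(W[...,2]-top)<.008)&(np.abs(W[...,0]-p[0])<.085)&(np.abs(W[...,1]-p[1])<.065); q=W[m]
r=cv2.minAreaRect((q[:,:2]*1000).astype(np.float32)); print("head",np.round(np.r_[r[0],r[1],r[2]],2))
E
```

```text
[0.5949 0.123  0.1839] 3.1597843753356094 [-0.0025 -0.0005 -1.    ]
(np.int64(352), np.int64(126), np.int64(473), np.int64(258))
(24, 24, array([0.5939, 0.2544, 0.0195]), np.float64(0.00021349075459040537))
(24, 24, array([0.5939, 0.2544, 0.0184]), np.float64(0.0002569944926580571))
head [595.76 121.28 123.6   78.63   0.76]
```

View pics/w5.png

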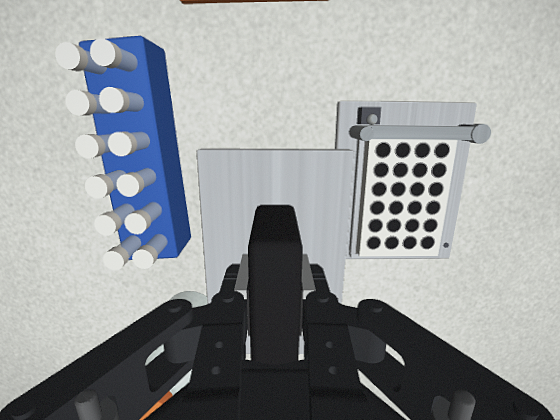

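The plate is confirmed at (0.5939, 0.2544) from a second heading. In this view it sits at about (408,195), with the bar shut along row 131. Move back over it with the correction.

carry_out --increments '[0.5, -0.05, 2.5, 0, -0.003, 0.5, 0, 4, 0, 0, 0.5, 0, 4, 0, 0, 0.5, 0, 2.3, 0, 0, 0.5, 0, 0.5, 0, 0]'

```text
clock: 25.55
eef_pos: [0.5921, 0.258, 0.1833]
tool_rot: [-0.012, 1.0, -0.001, -0.002]
ft_force: [-0.4, -0.9, -3.8]
grip_width: 0.0194
grasp_force: 59.6
```

carry_out --increments '[0.5, 0, 0, 1.0, 0, 0.5, 0, 0, 2.0, 0, 0.5, 0, 0, 1.5, 0, 0.5, 0, 0, 0.5, 0, 0.5, 0, 0, 0, 0]'

```text
clock: 26.18
eef_pos: [0.5924, 0.2554, 0.1333]
tool_rot: [-0.01, 1.0, -0.001, -0.002]
ft_force: [-0.2, 0.9, -3.5]
grip_width: 0.0193
grasp_force: 59.6
```

```bash
python3 f.py
```

```text
wrist 15575 slopes,z-exp [-0.0007 -0.0016 -0.001 ] rect [593.4 254.5 123.9  78.8   0.9]
side 933 slopes,z-exp [ 0.0024 -0.0272  0.0003] rect [592.7 256.2 124.8  80.1   1.9]
scene 650 slopes,z-exp [ 0.0141 -0.0043 -0.0021] rect [598.1 254.3 124.6  80.9   1.6]
tcp [0.5931 0.2562 0.1346] -3.120159195697257 [-0.0012 -0.0002 -1.    ] 26.325 [ 0.2648  0.2017 -3.0055] [-0.0289 -0.0626 -0.0353] 0.01954762573168747 59.61425721645355
```

carry_out --increments '[0.5, 0, 0, 1.0, 0, 0.5, 0, 0, 1.5, 0, 0.5, 0, 0, 1.2, 0, 0.5, 0, 0, 0.8, 0, 0.5, 0, 0, 0, 0]'

```text
clock: 26.95
eef_pos: [0.5916, 0.2558, 0.0873]
tool_rot: [-0.011, 1.0, -0.001, -0.002]
ft_force: [-0.9, 0.4, -3.9]
grip_width: 0.0191
grasp_force: 59.7
```

```bash
python3 f.py
```

```text
wrist 15972 slopes,z-exp [ 0.0058  0.0091 -0.001 ] rect [588.8 243.1 131.4 102.1   1. ]
side 910 slopes,z-exp [ 0.0025 -0.0086 -0.0003] rect [588.2 244.7 132.3 103.5   1.4]
scene 644 slopes,z-exp [ 0.0028  0.004  -0.0012] rect [593.  249.7 143.1  91.7  10.8]
tcp [0.5927 0.2562 0.0891] -3.120025705663005 [-0.0019 -0.0005 -1.    ] 27.1 [-0.4203 -0.4965 -4.3617] [-0.0246 -0.0137 -0.0268] 0.01929813418889503 59.687544107437134
```

carry_out --increments '[0.5, 0, 0, 0.3, 0, 0.5, 0, 0, 0.3, 0, 0.5, 0.0, 0, 0.2, 0, 0.5, 0, 0, 0, 0, 0.5, 0, 0, 0, 0]'

```text
clock: 27.72
eef_pos: [0.5923, 0.2561, 0.0807]
tool_rot: [-0.011, 1.0, -0.0, -0.001]
ft_force: [0.5, 0.5, -3.2]
grip_width: 0.0197
grasp_force: 59.7
```

```bash
python3 - <<'E'
from h import *
for n in ["side","wrist"]:
    c=bot.camera(n); W=cloud(c); p,M,a,s=pose()
    m=(np.abs(W[...,2]-.072)<.006)&(np.abs(W[...,0]-p[0])<.085)&(W[...,1]>.2545-.043)&(W[...,1]<.30); q=W[m]
    r=cv2.minAreaRect((q[:,:2]*1000).astype(np.float32)); print(n,"head",np.median(q[:,2]),np.round(np.r_[r[0],r[1],r[2]],1))
    if n=="side": cv2.imwrite("pics/s2.png",cv2.resize(c["pixels"][200:340,140:340],None,fx=4,fy=4,interpolation=cv2.INTER_CUBIC))
bot.camera("side"); p,M,a,s=pose(); print(p,a,M[:,2],s["ft_force"],s["joint_vel"],s["clock"],s["grip_width"])
E
```

```text
side head 0.07304356331800654 [592.2 256.5 124.7  81.    0.7]
wrist head 0.07238295000183942 [593.4 255.2 124.   78.5   1. ]
[0.5924 0.2561 0.0808] -3.1199734808078805 [-0.0026 -0.0008 -1.    ] [-0.4487 -0.3416 -4.3727] [ 0.0008 -0.0008  0.0009  0.0014  0.0015  0.0002] 27.875 0.019428496421441708
```

View pics/s2.png

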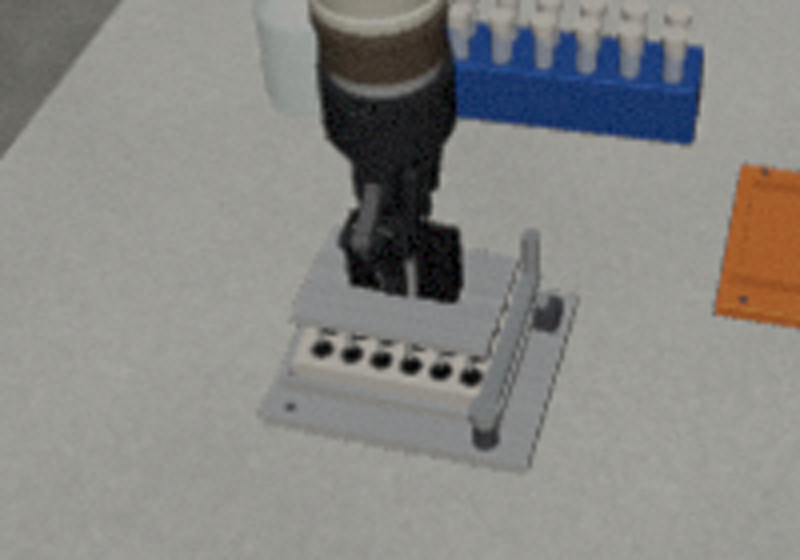

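The picture shows the head plate level and parallel over the plate. The well row at (320–470, 350–378) is visible under its edge, and the bar is shut on the right with clearance. Pin tips are at about 0.040 m and lateral error is under 1 mm, so I'm handing in.

```bash
python3 -c "
from workcell import bot
print(bot.job_done())"
```

```text
the job is handed in; nothing more can be done
None
```

I shut the keeper bar to its stop and handed the job in at about 28 s, with the replicator still gripped, level and square over the plate: pin tips about 8 mm above it and pins within about 1 mm of the well centres by camera measurement.

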